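# Charge the paste applicator

### The job

Set the polishing-paste applicator gently down into its blue bench cradle, standing fully home between the corner posts with its orange handle over the orange patch, and let go. Then press the red filler cap fully down and, after that, pull the orange handle out to its stop so that the catch holds the rod out, and let go. Leave everything else on the bench where it stands.

Things in the scene. Friction and masses are not known exactly. Their poses are not given: they have to be found in the camera images.
- applicator: Paste applicator, loose, 0.5 kg. Stands on two black end plates (54 wide, 56 high, outer faces at x = +-58). Aluminium barrel diameter 44 between them along its x axis, axis 30 above underside; grasp it across y at x = 0. White nozzle to x = +78; rod and orange handle at -x. Red cap on top at x = +30, yellow catch (top 62 high) at x = -30. Origin: underside, midway between plates; z up.
- cradle: Fixed blue cradle. Base 12 thick, 92 wide, x -140 to +85. Four L-shaped corner posts, 34 high over the base, at |x| 46-71, |y| 12-40, hold the end plates with 3 play each way; ends open for rod and nozzle, middle open for fingers. Orange patch at the -x end: handle side. Origin: underside; the seated applicator's origin lies 12 straight above it, x axes alike. z up.
- handle (a point): Middle of the orange handle's grip part, 68 above the applicator's underside, at its x = -118 with the rod home. Upright paddle, 12 thick along the rod, 30 wide, from 18 to 85 above the underside. Steel rod (diameter 10, its top 35 above the underside) joins it to the barrel. Axes as the applicator's: pull towards its -x. Seated, rod home: 41 free between handle and cradle posts.
- rod (a joint): Charging rod's travel in m: 0 home (in), 0.048 out at its stop. A spring pulls it in, 4 N at home, 9 N at the stop. Past 0.043 the catch drops behind a shoulder inside and then holds the rod at about 0.043 when let go; let go sooner, it springs home.
- catch (a joint): Yellow catch button's height in m: 0 down (at rest, and when holding the rod), about 0.008 while the moving rod's shoulder lifts it. It works by itself.
- cap_top (a point): Centre of the top of the red filler cap, a disc of radius 14, 6 thick, at x = +30 of the applicator; 68 above the applicator's underside when up, 60 when fully down.
- cap (a joint): Red filler cap's travel in m: 0 up, 0.008 pressed fully home. Stiff: moves down under about 6 N and stays there.
- bowl: light blue plastic wash bowl, rim radius 85, 65 high. Bystander: leave it where it is. Origin: centre of its underside
- bottle: white squeeze bottle, radius 30, 170 high. Bystander: leave it where it is. Origin: centre of its underside
- jar: amber glass jar with black lid, radius 32, 75 high. Bystander: leave it where it is. Origin: centre of its underside
- can: yellow and steel tin, radius 30, 110 high. Bystander: leave it where it is. Origin: centre of its underside
- polisher: black and steel air polisher lying down, about 210 long, 70 wide, 75 high. Bystander: leave it where it is. Origin: centre of its underside
- bracket: flat black carbon-fibre bracket with openings, 140 x 90 x 9, lying flat. Bystander: leave it where it is. Origin: centre of its underside
- brush: hand brush, 200 long, lying flat. Bystander: leave it where it is. Origin: centre of its underside
- sand_block: wooden sanding block 68 x 38 x 26. Bystander: leave it where it is. Origin: centre of its underside
Not all that is in view belongs to the job. What is shaped like the cradle but pink is not meant. Leave any pink look-alike of the applicator alone.

How it is judged:
On the way, in this order (a step that is already met when the one before it is completed fails the run):
1. the applicator stands home in the cradle, handle over the orange patch, let go, rod in (x of applicator in the frame of cradle between -0.007 and 0.007 m and y of applicator in the frame of cradle between -0.007 and 0.007 m and z of applicator in the frame of cradle between 0.009 and 0.015 m and angle between the x axis of applicator and the x axis of cradle, either way round below 0.09 rad and angle between applicator's own z axis and vertical below 0.06 rad and x of handle in the frame of cradle below -0.05 m and contact force between the fingers and applicator below 0.2 N and value of joint rod below 0.01 m), for 0.2 s.
2. the red cap is pressed fully down, rod still in (value of joint cap above 0.0065 m and value of joint rod below 0.01 m), for 0.1 s.
3. the rod is pulled out to its stop (value of joint rod above 0.0445 m), for 0.1 s.
At the end, for the whole second after the job is handed in: The applicator rests home in the cradle (within 7 mm, 0.09 rad, base on the plate, handle at the patch end), cap pressed to within 1.5 mm of home, rod held out by the catch beyond 39 mm with the catch down, all released and at rest (x of applicator in the frame of cradle between -0.007 and 0.007 m and y of applicator in the frame of cradle between -0.007 and 0.007 m and z of applicator in the frame of cradle between 0.009 and 0.015 m and angle between the x axis of applicator and the x axis of cradle, either way round below 0.09 rad and angle between applicator's own z axis and vertical below 0.06 rad and x of handle in the frame of cradle below -0.05 m and value of joint cap above 0.0065 m and value of joint rod above 0.039 m and value of joint catch below 0.003 m and linear speed of applicator below 0.02 m/s); the robot touches nothing.
It fails at once if a bystander is moved by more than 25 mm or tipped (distance of any of bowl, bottle, jar, can, polisher, bracket, brush, sand_block from where it was at the start of the episode above 0.025 m or angle between any of bowl, bottle, jar, can, polisher, bracket, brush, sand_block's own z axis and vertical above 0.4 rad).
It fails at once if the applicator is tipped over (angle between applicator's own z axis and vertical above 0.6 rad).
It fails at once if the applicator is dropped (free of the fingers and moving faster than 0.4 m/s, a fall of about 8 mm) (contact force between the fingers and applicator below 0.2 N and linear speed of applicator above 0.4 m/s).
It also fails if it takes over 64 s, if anything falls off the work surface, if the arm or the gripper's body presses on something with over 40 N, if the wrist force passes 120 N, or if a joint passes its speed limit or range.

### The arm

A 6-joint arm with a two-finger parallel gripper is mounted at the origin on the work surface. World frame = base frame: x ahead of the robot, y to its left, z up, the work surface at z = 0. Lengths are in m, angles in rad, forces in N, time in s.
With the tool pointing down it reaches from about 0.375 to 0.975 m from the base axis. Payload 3.8 kg.
Tool frame: the origin (TCP) lies midway between the tips of the shut fingers; the grasp point (between the pads) lies 19 mm behind it; x points along the fingers, z is the direction in which the jaws open and shut, and the axes are right-handed (so a half turn about x gives the same grasp; the last joint's range is limited). The gripper opens to 88 mm and grips with 3 to 60 N. Pads are 18 mm wide; open, the fingers measure 123 mm over their backs; the gripper's body (75 mm by 187 mm) begins 45 mm behind the grasp point.
Start: joints at [1.277, 0.264, 1.604, -0, 1.274, -0.037], TCP at [0.171, 0.653, 0.239] pointing down, gripper open.
Joint ranges: [-2.63, 2.63], [-0.94, 2.18], [0.31, 2.57], [-1.31, 4.45], [0, 2.66], [-2.55, 2.55]. Speed limits (rad/s): [2.57, 2.57, 3.14, 3.14, 3.14, 3.14].

### API

Orientations are given as a 3x3 rotation matrix whose columns are the frame's x, y, z axes.
In Python, from station import r gives the robot as it stands.
- The arm moves only by the tool apply_moves, never from a script. Its argument "plan" is text: rows parted by semicolons, each of 4 numbers parted by spaces: the shift along the tool's x, y, z in m, then the turn about the tool's x in degrees. In form: dx dy dz roll; .... A call has 1 to 12 rows; each row shifts and turns the commanded pose from where the row before left it, along the tool's axes as they then stand; what a row does not reach is not made up. A row lasts 1/8 s, in which the tool goes at most 62.5 mm and 10.7 degrees, less where a joint would pass 70% of its speed; a pose out of reach is approached as far as the arm can. A call with a gripper value outside its range is refused whole. "jaw" is the closure, from -1 (fully open) to 1 (shut), set as the call begins (left out, the last holds). The fingers move at their own pace and stop on an object; the grip force is fixed at half the most. Time passes only in rows, so rows that do not move let the fingers close. It gives the time, the measured TCP pose, the force and the opening at its end, in the units of the state.
- r.get_state(): the state, without advancing time (a new reading comes with each control period).
- r.grab_frame(name): name is "scene" or "side" or "wrist"; returns a dict with "color" (480x640x3 uint8, red, green, blue), "depth" (480x640 float32, m along the optical axis (not along the pixel's ray), 0 where there is no reading), "camera_matrix" (3x3 intrinsics, pixels), "rvec" (rotation vector, rad) and "tvec" (3), from world to camera coordinates, as OpenCV has them. Camera axes: x right, y down, z forward; pixel columns grow to the right and rows downward; lengths in m; the calibration is good to about 2 mm. A picture is of the moment at which its call begins.
- r.job_done(): hands the job in, once; it reports no verdict.
Trained networks look in a picture, given as the dict that the camera call returned (one of the last four; its "shot" number tells which), for a name from the list of things; names that differ only in an ending like _2 or _b are one class to them, and where a whole thing is asked for, a point or a joint stands for the part that bears it (a point fixed in the world has none). Each returns a list of dicts, best first, with "p" (0 to 1); they miss things now and then, are a little off and sometimes report something else, mostly with a low value. They report only what shows in the picture. A call takes as long as a camera call. They do not tell look-alikes from the thing itself.
- r.look_for(picture, target): "xyz" ([x, y, z] in m, in world coordinates, good to about 4 mm: the middle of the surface that is visible of it).
- r.regions_of(picture, target): "region" (480x640 bool, what is visible of it).
The state is a dict: "time_s": time; "joints": joint angles; "dq": joint speeds; "effort": joint torques, N m; "ee_pos": TCP position; "ee_rot": TCP orientation; "ft_force": force on the tool from outside, world axes, zero at the start; "ft_torque": the same for the moment, N m; "opening": opening from 0.0 (shut) to 1.0 (fully open).
Only numpy, scipy, OpenCV 4.12 (cv2) and the standard library are available. Lean on these libraries where they do the work, as an engineer would, in place of code of your own. Each camera call takes 0.05 s, during which the arm holds its last target.

## Working session

There is one attempt and no reset: what is moved stays moved. The work goes in short steps, Python scripts to look and compute and a tool call to move; the robot and the scene stay as the last step left them, time stands still between calls to the robot, and variables do not carry over. Pictures are saved under pics/ and viewed, and the job is handed in when it is done.

Besides the shell and the picture viewer there is one more tool, called after "Call:" as name(argument=value, ...) on one line, values as JSON. apply_moves: Moves the arm, as the interface text tells. Its arguments: {"type":"object","properties":{"plan":{"type":"string"},"jaw":{"type":"number"}},"required":["plan"]}

```bash
ls; mkdir -p pics
cat > h.py <<'E'
import numpy as np,cv2
from station import r
def snap(n,fn):
    f=r.grab_frame(n); cv2.imwrite('pics/'+fn,cv2.cvtColor(f['color'],cv2.COLOR_RGB2BGR)); return f
def cloud(f):
    K=f['camera_matrix'];R=cv2.Rodrigues(np.array(f['rvec'],float))[0];t=np.array(f['tvec']).ravel()
    v,u=np.mgrid[:480,:640];d=f['depth']
    P=np.stack([(u-K[0,2])/K[0,0]*d,(v-K[1,2])/K[1,1]*d,d],-1)
    return (P-t)@R
def proj(f,p):
    return cv2.projectPoints(np.array(p,float).reshape(-1,3),np.array(f['rvec'],float),np.array(f['tvec'],float),f['camera_matrix'],None)[0].reshape(-1,2)
E
python3 - <<'E'
from h import *
for n in ['scene','side','wrist']:
    f=snap(n,n+'0.png'); np.savez('pics/'+n+'0.npz',**{k:v for k,v in f.items()})
    for t in ['applicator','cradle','handle','cap_top']:
        for d in r.look_for(f,t): print(n,t,np.round(d['xyz'],3),round(d['p'],2))
s=r.get_state();print(s['time_s'],s['ee_pos'],s['ee_rot'],s['opening'])
E
```

```text
pics
scene applicator [ 0.474 -0.182  0.043] 0.61
scene applicator [ 0.258 -0.384  0.046] 0.59
scene cradle [0.206 0.305 0.018] 0.72
scene cradle [0.526 0.132 0.012] 0.7
scene cradle [ 0.772 -0.22   0.114] 0.36
scene handle [ 0.302 -0.292  0.045] 0.68
scene handle [ 0.389 -0.234  0.049] 0.67
scene cap_top [ 0.231 -0.426  0.069] 0.56
scene cap_top [ 0.498 -0.149  0.067] 0.54
side applicator [ 0.442 -0.191  0.051] 0.58
side cradle [0.212 0.279 0.01 ] 0.73
side cradle [0.516 0.132 0.015] 0.56
side handle [ 0.381 -0.236  0.049] 0.83
side handle [ 0.295 -0.295  0.054] 0.59
side cap_top [ 0.228 -0.425  0.068] 0.43
side cap_top [ 0.493 -0.149  0.068] 0.4
0.75 [0.17146139 0.65289534 0.23877805] [[ 6.52730478e-05 -9.67207806e-01  2.53986331e-01]
 [ 1.27897298e-04  2.53986338e-01  9.67207798e-01]
 [-9.99999990e-01 -3.06484353e-05  1.40281727e-04]] 1.00300917340698
```

View pics/scene0.png

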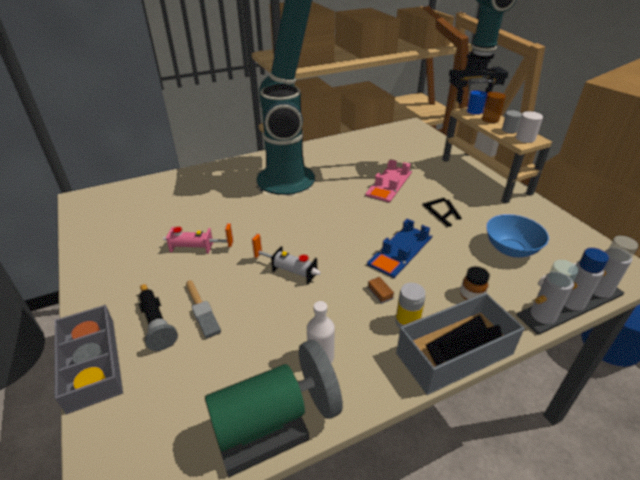

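View pics/side0.png

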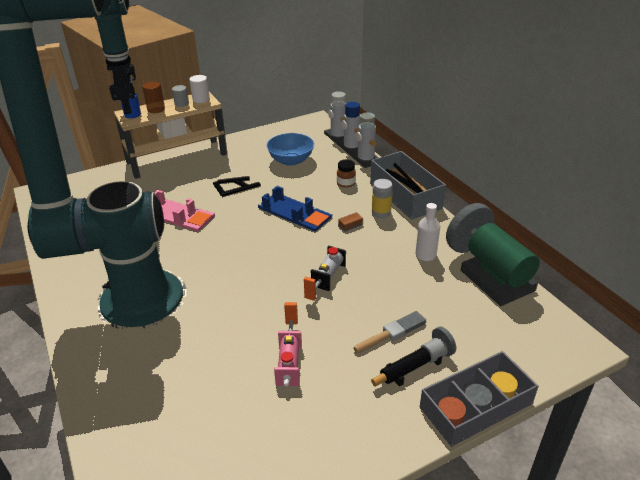

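Candidates in the scene picture: the applicator could be silver/black at (296,263) or pink at (190,238), and the cradle blue at (400,248) or pink at (390,180). I choose the silver applicator and the blue cradle, and check both in one crop and with a fit.

```bash
cat > fit.py <<'E'
from h import *
def load(n): 
    z=np.load(n,allow_pickle=True); return {k:z[k] for k in z.files}
E
python3 - <<'E'
from fit import *
for n in ['scene','side']:
    f=load(f'pics/{n}0.npz'); P=cloud(f); c=f['color']; hsv=cv2.cvtColor(c,cv2.COLOR_RGB2HSV)
    H,S,V=[hsv[...,i].astype(int) for i in range(3)]
    blue=(H>105)&(H<125)&(S>150)&(np.hypot(P[...,0]-.52,P[...,1]-.13)<.2)&(P[...,2]<.08)
    org=(H<14)&(S>180)&(V>150)&(np.hypot(P[...,0]-.52,P[...,1]-.13)<.2)&(P[...,2]<.025)
    b=P[blue]; o=P[org]
    base=P[(blue|org)&(P[...,2]<.017)&(P[...,2]>.008)]
    rect=cv2.minAreaRect(base[:,:2].astype(np.float32))
    posts=P[blue&(P[...,2]>.042)]
    print(n,len(b),'org',o.mean(0),'base rect',rect,'posttops',posts.mean(0), cv2.minAreaRect(posts[:,:2].astype(np.float32)),np.percentile(b[:,2],[1,50,99]))
    # applicator handle, red, yellow
    near=np.hypot(P[...,0]-.46,P[...,1]+.18)<.14
    near&=((P[...,0]-.389)*0.79+(P[...,1]+.234)*.61>-.04)
    ho=near&(H>4)&(H<16)&(S>180)&(P[...,2]>.03); 
    red=near&((H<4)|(H>175))&(S>180)&(P[...,2]>.05)
    yel=near&(H>22)&(H<34)&(S>150)&(P[...,2]>.05)
    for k,m in [('handle',ho),('red',red),('yel',yel)]: print(k,m.sum(),P[m].mean(0).round(4),np.median(P[m],0).round(4),np.percentile(P[m][:,2],[5,95]))
a=cv2.imread('pics/scene0.png')[200:300,225:445]; b=cv2.imread('pics/side0.png')[170:310,240:400]
cv2.imwrite('pics/c0.png',np.vstack([cv2.resize(a,(660,300),interpolation=2),cv2.resize(cv2.resize(b,(320,280),interpolation=2),(660,280))]))
E
```

```text
scene 1131 org [0.56256196 0.07275277 0.01359067] base rect ((0.5265105366706848, 0.1454765647649765), (0.08790217339992523, 0.21814827620983124), 26.918317794799805) posttops [0.53014197 0.15140291 0.04540503] ((0.5158630013465881, 0.17107416689395905), (0.07475648075342178, 0.13648353517055511), 25.291378021240234) [0.0080502  0.01314799 0.04719301]
handle 115 [ 0.3869 -0.2355  0.0626] [ 0.3861 -0.2365  0.0633] [0.03673148 0.08503489]
red 40 [ 0.5005 -0.1466  0.068 ] [ 0.5001 -0.1461  0.0677] [0.06593581 0.07024716]
yel 21 [ 0.4517 -0.182   0.0591] [ 0.4526 -0.1821  0.0597] [0.05517363 0.06350008]
side 1147 org [0.56024083 0.06986766 0.01350679] base rect ((0.520906388759613, 0.14165934920310974), (0.09562599658966064, 0.22660554945468903), 26.47329330444336) posttops [0.50988281 0.15303554 0.04578465] ((0.5103951692581177, 0.1660791039466858), (0.08219724148511887, 0.14296381175518036), 26.729312896728516) [0.00214527 0.01308681 0.04882684]
handle 200 [ 0.3787 -0.241   0.0612] [ 0.3783 -0.2417  0.0616] [0.03247278 0.08634001]
red 56 [ 0.496  -0.1477  0.0672] [ 0.4958 -0.1476  0.0678] [0.06405218 0.07084809]
yel 15 [ 0.4475 -0.1867  0.0615] [ 0.4476 -0.1876  0.0617] [0.05741825 0.06578657]
```

View pics/c0.png

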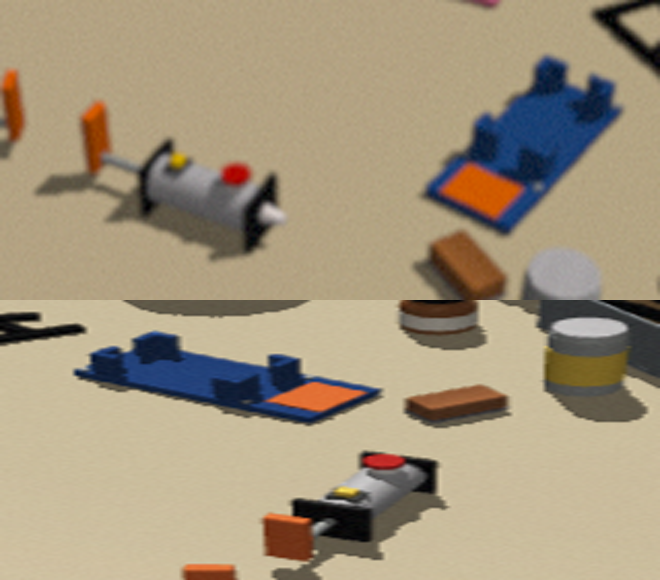

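The crop confirms the choice: the silver applicator with black end plates, its handle at (255,243) in the scene picture, and the blue cradle with its orange patch at (385,264). I'm moving to hover above the applicator.

Call:
apply_moves(plan="0 -0.035 -0.032 0;0 -0.035 -0.032 0;0 -0.035 -0.032 0;0 -0.035 -0.032 0;0 -0.035 -0.032 0;0 -0.035 -0.032 0;0 -0.035 -0.032 0;0 -0.035 -0.032 0;0 -0.035 -0.032 0;0 -0.038 -0.036 0", jaw=-1)

```text
time_s: 2.0
ee_pos: [0.4313, 0.2486, 0.2391]
ee_rot: [[0.001, -0.967, 0.254], [0.001, 0.254, 0.967], [-1.0, -0.001, 0.001]]
ft_force: [1.0, -0.3, 0.9]
opening: 1.001
```

Call:
apply_moves(plan="0 -0.016 -0.043 0;0 -0.016 -0.043 0;0 -0.016 -0.043 0;0 -0.016 -0.043 0;0 -0.016 -0.043 0;0 -0.016 -0.043 0;0 -0.016 -0.043 0;0 -0.016 -0.043 0;0 -0.016 -0.043 0;0 0 0 0")

```text
time_s: 3.25
ee_pos: [0.4717, -0.1636, 0.239]
ee_rot: [[0.0, -0.966, 0.258], [-0.001, 0.258, 0.966], [-1.0, -0.001, -0.001]]
ft_force: [-1.1, 0.2, 0.3]
opening: 0.998
```

Call:
apply_moves(plan="0 0 0 10.5;0 0 0 10.5;0 0 0 10.5;0 0 0 10.5;0 0 0 10.5;0 0 0 10.5;0 0 0 10.5;0 0 0 10.5;0 0 0 10.5;0 0 0 10.5;0 0 0 10.5;0 0 0 10.5")

```text
time_s: 4.75
ee_pos: [0.4714, -0.1597, 0.2388]
ee_rot: [[-0.0, 0.777, 0.629], [0.001, 0.629, -0.777], [-1.0, 0.0, -0.0]]
ft_force: [-0.3, -0.8, -0.2]
opening: 0.997
```

Run:
```python
from h import *
f=snap('wrist','w1.png'); np.savez('pics/w1.npz',**f)
s=r.get_state();print(s['ee_pos'])
for t in ['applicator','handle','cap_top']:
    for d in r.look_for(f,t): print(t,np.round(d['xyz'],4),round(d['p'],2))
P=cloud(f);c=f['color'];hsv=cv2.cvtColor(c,cv2.COLOR_RGB2HSV)
H,S,V=[hsv[...,i].astype(int) for i in range(3)]
near=np.hypot(P[...,0]-.46,P[...,1]+.18)<.16
for k,m in [('handle',near&(H>4)&(H<16)&(S>180)&(P[...,2]>.03)),('red',near&((H<4)|(H>175))&(S>180)&(P[...,2]>.05)),('yel',near&(H>22)&(H<34)&(S>150)&(P[...,2]>.05)),
 ('plates',near&(V<60)&(abs(P[...,2]-.056)<.006)&(np.hypot(P[...,0]-.47,P[...,1]+.165)<.09))]:
    if m.sum()>5: print(k,m.sum(),P[m].mean(0).round(4),cv2.minAreaRect(P[m][:,:2].astype(np.float32)))
```

```text
[ 0.47150752 -0.15975122  0.23880082]
applicator [ 0.2883 -0.3328  0.0446] 0.88
applicator [ 0.4615 -0.171   0.0482] 0.64
handle [ 0.3842 -0.2329  0.0543] 0.94
handle [ 0.2975 -0.287   0.0711] 0.89
cap_top [ 0.496  -0.1468  0.07  ] 0.88
handle 1425 [ 0.4029 -0.2133  0.1178] ((0.4640763998031616, -0.18521255254745483), (0.19078406691551208, 0.11951856315135956), 58.837860107421875)
red 1261 [ 0.4879 -0.1458  0.1499] ((0.4729281961917877, -0.1505836546421051), (0.12181907147169113, 0.12024469673633575), 7.382972240447998)
yel 618 [ 0.4732 -0.1509  0.2645] ((0.48420026898384094, -0.14690503478050232), (0.10360117256641388, 0.12231021374464035), 5.371842861175537)
plates 1327 [ 0.4734 -0.164   0.0557] ((0.47311723232269287, -0.16441300511360168), (0.11595333367586136, 0.052767205983400345), 37.43611145019531)
```

View pics/w1.png

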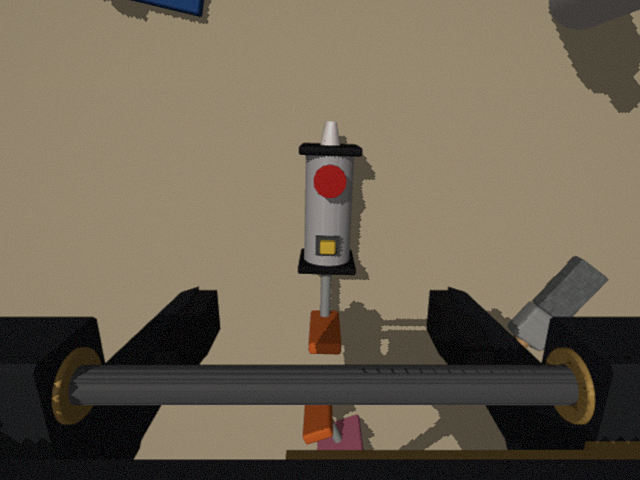

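The wrist view shows the applicator aligned between the fingers, barrel at (328,205), and the plates measure 116x53 as expected. Next: descend and grip.

Call:
apply_moves(plan="0 -0.0017 0.0047 1.6;0.03 0 0 0;0.03 0 0 0;0.03 0 0 0;0.03 0 0 0;0.03 0 0 0;0.02 0 0 0;0.02 0 0 0;0.015 0 0 0;0.01 0 0 0;0.01 0 0 0;0 0 0 0", jaw=-1)

```text
time_s: 6.45
ee_pos: [0.4728, -0.1656, 0.0131]
ee_rot: [[-0.001, 0.791, 0.611], [0.0, 0.611, -0.791], [-1.0, -0.001, -0.001]]
ft_force: [-0.8, -0.6, 0.6]
opening: 1.0
```

Call:
apply_moves(plan="0 0 0 0;0 0 0 0;0 0 0 0;0 0 0 0;0 0 0 0;0 0 0 0", jaw=1)

```text
time_s: 7.2
ee_pos: [0.473, -0.1655, 0.0138]
ee_rot: [[-0.001, 0.791, 0.611], [0.001, 0.611, -0.791], [-1.0, -0.0, -0.001]]
ft_force: [-0.8, 2.1, 3.4]
opening: 0.49
```

Call:
apply_moves(plan="-0.01 0 0 0;-0.02 0 0 0;-0.03 0 0 0;-0.03 0 0 0;-0.03 0 0 0;0 0.029 -0.03 0;0 0.029 -0.03 0;0 0.029 -0.03 0;0 0.029 -0.03 0;0 0.029 -0.03 0;0 0 0 0")

```text
time_s: 8.57
ee_pos: [0.4958, 0.0438, 0.1333]
ee_rot: [[-0.001, 0.789, 0.614], [0.0, 0.614, -0.789], [-1.0, -0.0, -0.001]]
ft_force: [-0.7, -0.8, -5.1]
opening: 0.489
```

Run:
```python
from h import *
f=snap('wrist','w2.png'); np.savez('pics/w2.npz',**f)
f=snap('side','s2.png'); np.savez('pics/s2.npz',**f)
```

```text
(no output)
```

View pics/w2.png

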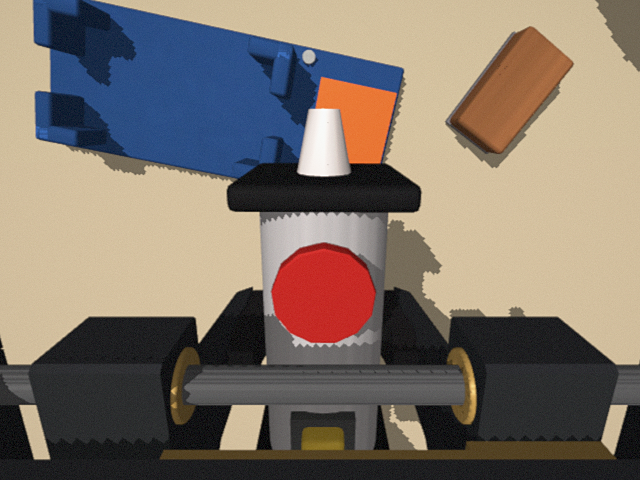

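View pics/s2.png

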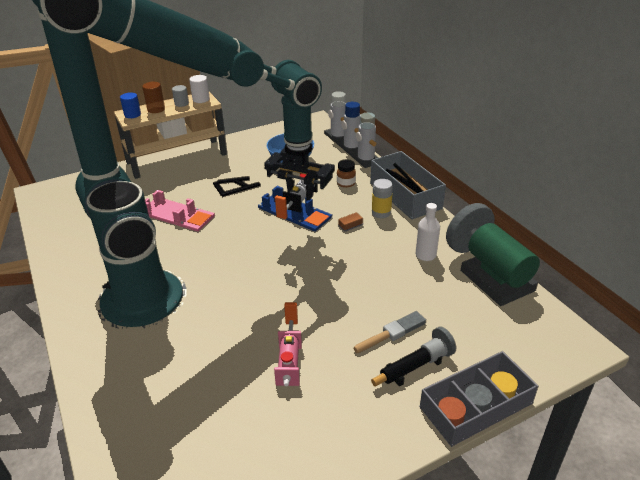

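```bash
cat > cr.py <<'E'
from fit import *
def cradle_fit(f,y0=116.7,o=(.512,.1685)):
    P=cloud(f);hsv=cv2.cvtColor(f['color'],cv2.COLOR_RGB2HSV);H,S,V=[hsv[...,i].astype(int) for i in range(3)]
    blue=(H>100)&(H<130)&(S>120);org=(H<16)&(S>180)&(V>120)
    m=(blue|org)&(P[...,2]>.006)&(P[...,2]<.018)&(np.hypot(P[...,0]-.52,P[...,1]-.14)<.2)
    yaw=np.deg2rad(y0);o=np.array(o)
    def loc(Q,yaw):
        d=Q[:,:2]-o; return np.stack([d@[np.cos(yaw),np.sin(yaw)],d@[-np.sin(yaw),np.cos(yaw)]],1)
    L=loc(P[m],yaw); 
    # extreme y per x-bin, extreme x per y-bin
    for sgn in (1,-1):
        xs=[];ys=[]
        for b in np.arange(-.14,.085,.008):
            q=L[(L[:,0]>b)&(L[:,0]<b+.008)]
            if len(q)>30: xs.append(b+.004);ys.append(sgn*np.percentile(sgn*q[:,1],99.5))
        print('y-edge',sgn,np.round(ys,4)); 
        if len(xs)>5:
            k=np.array(ys); g=abs(k-sgn*.046)<.008
            if g.sum()>4:
                p=np.polyfit(np.array(xs)[g],k[g],1); print('  slope deg',np.rad2deg(p[0]),'at0',p[1],g.sum())
    for sgn in (1,-1):
        print('x-edge',sgn,[round(float(sgn*np.percentile(sgn*q[:,0],99.5)),4) for b in np.arange(-.044,.044,.008) for q in [L[(L[:,1]>b)&(L[:,1]<b+.008)]] if len(q)>30])
    t=blue&(P[...,2]>.040)&(P[...,2]<.052)&(np.hypot(P[...,0]-.52,P[...,1]-.14)<.2)
    T=loc(P[t],yaw)
    for sx in (1,-1):
        for sy in (1,-1):
            q=T[(sx*T[:,0]>.03)&(sy*T[:,1]>0)]
            if len(q)>10: print('post',sx,sy,len(q),'x',np.percentile(q[:,0],[1,99]).round(4),'y',np.percentile(q[:,1],[1,99]).round(4))
E
python3 - <<'E'
from cr import *
for n in ['w2','side0','scene0']: print(n);cradle_fit(load(f'pics/{n}.npz'))
f=load('pics/w2.npz');P=cloud(f);V=cv2.cvtColor(f['color'],cv2.COLOR_RGB2HSV)[...,2]
v,u=np.mgrid[:480,:640]
m=(V<70)&(u>225)&(u<425)&(v>155)&(v<215)&(P[...,2]>.11);Q=P[m];print(np.percentile(Q[:,2],[1,50,99]))
t=Q[Q[:,2]>np.percentile(Q[:,2],60)-.003];print(cv2.minAreaRect(t[:,:2].astype(np.float32)))
E
```

```text
w2
y-edge 1 [ 0.0151  0.016   0.0177  0.0183  0.0053 -0.0133 -0.0121  0.0251  0.0273
  0.0279  0.0131  0.0297  0.0316  0.0445  0.0445  0.0445  0.0445  0.0446
  0.0445  0.0445  0.0446  0.0445  0.0443  0.0445  0.0444  0.0445  0.0443
  0.0119  0.0125]
  slope deg -0.08561786731975775 at0 0.04450518495852841 14
y-edge -1 [-0.0451 -0.0451 -0.0452 -0.045  -0.0452 -0.0453 -0.0452 -0.0452 -0.0452
 -0.0452 -0.0134 -0.0303 -0.0319 -0.045  -0.0451 -0.0451 -0.045  -0.0451
 -0.0451 -0.045  -0.045  -0.0452 -0.0452 -0.0451 -0.0452 -0.0452 -0.0127
 -0.0125 -0.013 ]
  slope deg 0.011044698703089407 at0 -0.04512309825710173 23
x-edge 1 [0.0607, 0.0664, 0.067, 0.0811, 0.0875, 0.0877, 0.0877, 0.0675, 0.0671, 0.0665, 0.0637]
x-edge -1 [-0.1331, -0.1329, -0.132, -0.1319, -0.1316, -0.1316, -0.1316, -0.1309, -0.0768, -0.0498, -0.0334]
post 1 1 1451 x [0.0512 0.0747] y [0.0123 0.0387]
post 1 -1 1560 x [0.0509 0.0747] y [-0.0386 -0.013 ]
post -1 1 698 x [-0.0655 -0.0412] y [0.0118 0.0384]
post -1 -1 1515 x [-0.0656 -0.0416] y [-0.0399 -0.0128]
side0
y-edge 1 [0.0492 0.0462 0.0463 0.0464 0.0479 0.0482 0.049  0
[... 1095 characters left out ...]
 -0.0453
 -0.0451 -0.045  -0.0461 -0.0442 -0.0457 -0.0465 -0.0449 -0.0456 -0.045
 -0.0448]
  slope deg 0.1498460659707091 at0 -0.04532823176027162 19
x-edge 1 [0.075, 0.0538, 0.0684, 0.0692, 0.0764, 0.0815, 0.082, 0.0736, 0.0676, 0.0697, 0.0474]
x-edge -1 [-0.1369, -0.1323, -0.1347, -0.1332, -0.1318, -0.1302, -0.1345, -0.1356, -0.1353, -0.1343, -0.1336]
post 1 1 21 x [0.0513 0.0696] y [0.015  0.0337]
post 1 -1 25 x [0.0524 0.0678] y [-0.04   -0.0196]
post -1 1 33 x [-0.0672 -0.05  ] y [0.0126 0.0336]
post -1 -1 50 x [-0.0676 -0.0422] y [-0.0404 -0.0137]
[0.12814046 0.17573301 0.17769002]
((0.5454356670379639, 0.08166377246379852), (0.0239747054874897, 0.05344383418560028), 37.76133346557617)
```

The wrist view shows the held applicator with its white nozzle at (323,140), and the cradle with the orange patch at (355,115). The fit gives the cradle origin at (0.510, 0.173) with yaw 116.7°. I'm moving above it and turning.

Call:
apply_moves(plan="0 0.03 -0.031 0;0 0.03 -0.031 0;0 0.0304 -0.0302 0;0 0 0 -9.85;0 0 0 -9.85;0 0 0 -9.85;0 0 0 -9.85;0 0 0 -9.85;0 0 0 -9.85;0 0 0 -9.85;0 0 0 -9.85")

```text
time_s: 10.05
ee_pos: [0.5113, 0.168, 0.1333]
ee_rot: [[-0.001, -0.449, 0.893], [-0.001, 0.893, 0.449], [-1.0, -0.0, -0.001]]
ft_force: [0.0, -0.2, -5.0]
opening: 0.489
```

Call:
apply_moves(plan="0 0 0 0;0 0 0 0")

```text
time_s: 10.3
ee_pos: [0.5114, 0.1689, 0.1335]
ee_rot: [[-0.0, -0.442, 0.897], [-0.0, 0.897, 0.442], [-1.0, -0.0, -0.0]]
ft_force: [-0.4, -0.2, -5.5]
opening: 0.493
```

Run:
```python
from cr import *
f=snap('wrist','w3.png'); np.savez('pics/w3.npz',**f)
cradle_fit(f,116.7,(.5102,.1727))
P=cloud(f);V=cv2.cvtColor(f['color'],cv2.COLOR_RGB2HSV)[...,2];v,u=np.mgrid[:480,:640]
m=(V<70)&(u>225)&(u<425)&(v>155)&(v<215)&(P[...,2]>.165);Q=P[m][:,:2]
s=r.get_state();print(s['ee_pos'],s['ee_rot'])
yw=np.deg2rad(116.7);d=Q-[.5102,.1727];L=np.stack([d@[np.cos(yw),np.sin(yw)],d@[-np.sin(yw),np.cos(yw)]],1)
print(np.percentile(L,[1,5,50,95,99],axis=0).round(4))
g=(L[:,1]>-.024)&(L[:,1]<.024)
for b in np.arange(-.024,.024,.008):
    q=L[(L[:,1]>b)&(L[:,1]<b+.008)]; print(np.percentile(q[:,0],[1,50,98]).round(4))
```

```text
y-edge 1 [0.0315 0.0305 0.0452 0.0447 0.0438]
y-edge -1 [-0.0317 -0.0297 -0.0451 -0.0447 -0.0438]
x-edge 1 [0.0848, 0.0848, 0.0849, 0.0849, 0.085, 0.0851, 0.0851, 0.0851, 0.0846, 0.0847, 0.0848]
x-edge -1 [-0.1154, 0.0452, 0.0453, 0.0453, 0.0746, 0.0812, 0.0791, 0.0462, 0.0456, 0.0457, 0.0721]
post 1 1 1162 x [0.049  0.0713] y [0.0129 0.0395]
post 1 -1 1232 x [0.0483 0.0715] y [-0.0391 -0.0125]
[0.51142873 0.16913357 0.13356677] [[-3.32648471e-04 -4.43187254e-01  8.96428997e-01]
 [-2.44466696e-04  8.96429056e-01  4.43187192e-01]
 [-9.99999915e-01 -7.17214932e-05 -4.06540278e-04]]
[[ 0.0473 -0.0249]
 [ 0.0478 -0.0225]
 [ 0.0521  0.0006]
 [ 0.0551  0.0241]
 [ 0.0554  0.0263]]
[0.0473 0.0519 0.0549]
[0.0457 0.0519 0.055 ]
[0.0472 0.0521 0.0551]
[0.0474 0.0523 0.0706]
[0.0474 0.0522 0.0553]
[0.0474 0.0523 0.0554]
```

View pics/w3.png

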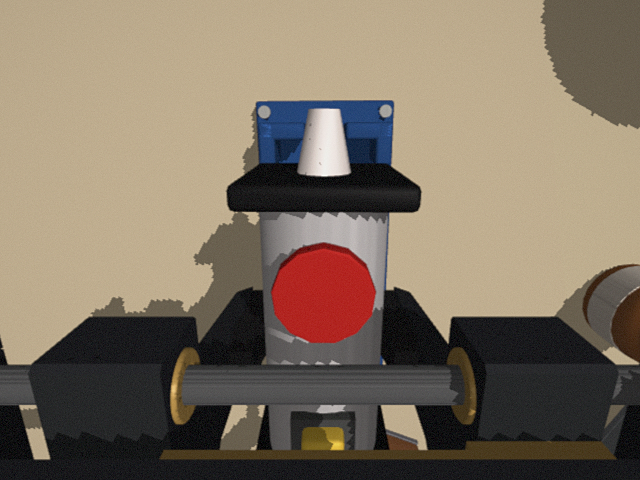

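The wrist view shows the cradle end at (325,130), centred behind the nozzle. The applicator is 3 mm short along x and 0.4° off, so I correct that and descend to just above the posts.

Call:
apply_moves(plan="0 0.003 0.0007 -0.4;0.02 0 0 0;0.02 0 0 0;0.015 0 0 0;0.01 0 0 0;0.003 0 0 0;0 0 0 0;0 0 0 0")

```text
time_s: 11.35
ee_pos: [0.5114, 0.173, 0.0665]
ee_rot: [[0.001, -0.452, 0.892], [0.0, 0.892, 0.452], [-1.0, -0.0, 0.001]]
ft_force: [-0.4, 0.5, -5.6]
opening: 0.488
```

```bash
cat > ck.py <<'E'
from cr import *
def chk(fn):
    f=snap('wrist',fn+'.png'); np.savez(f'pics/{fn}.npz',**f)
    s=r.get_state();print(s['ee_pos'],s['ee_rot'][:,1],s['ft_force'])
    cradle_fit(f,116.7,(.5102,.1727))
    P=cloud(f);V=cv2.cvtColor(f['color'],cv2.COLOR_RGB2HSV)[...,2];v,u=np.mgrid[:480,:640]
    m=(V<70)&(u>225)&(u<425)&(v>155)&(v<215)&(P[...,2]>s['ee_pos'][2]+.033);Q=P[m][:,:2]
    yw=np.deg2rad(116.7);d=Q-[.5102,.1727];L=np.stack([d@[np.cos(yw),np.sin(yw)],d@[-np.sin(yw),np.cos(yw)]],1)
    print(np.percentile(L,[1,50,99],axis=0).round(4))
    for b in np.arange(-.024,.024,.008):
        q=L[(L[:,1]>b)&(L[:,1]<b+.008)]; print(np.percentile(q[:,0],[1,98]).round(4),end='')
E
python3 -c "
from ck import *
chk('w4')"
```

```text
[0.51135002 0.17297121 0.06645461] [-4.52175166e-01  8.91929119e-01 -2.54994903e-04] [ 0.81799686  0.31451422 -4.9858693 ]
y-edge 1 [0.0452 0.045  0.0451 0.0452 0.0445 0.0451 0.0448 0.045  0.045  0.045
 0.045  0.0446 0.0302 0.0145 0.0449 0.0448 0.0436]
  slope deg -0.14563904984492798 at0 0.04481345498350807 15
y-edge -1 [-0.0449 -0.0451 -0.045  -0.045  -0.0438 -0.045  -0.0452 -0.0451 -0.0451
 -0.0451 -0.0452 -0.045  -0.0302 -0.0144 -0.0449 -0.045  -0.044 ]
  slope deg -0.005165118842783696 at0 -0.0448982828475525 15
x-edge 1 [0.0847, 0.0847, 0.0847, 0.0851, 0.0851, 0.0851, 0.0851, 0.085, 0.085, 0.0849, 0.0849]
x-edge -1 [-0.1233, -0.0141, 0.0554, 0.0554, 0.067, 0.0822, 0.0618, 0.0553, 0.0553, -0.0151, -0.1244]
post 1 1 2041 x [0.0525 0.0717] y [0.0124 0.039 ]
post 1 -1 2011 x [0.0527 0.0714] y [-0.0392 -0.0121]
post -1 1 62 x [-0.0701 -0.0454] y [0.0308 0.0386]
post -1 -1 61 x [-0.0699 -0.045 ] y [-0.0388 -0.0311]
[[ 0.0509 -0.026 ]
 [ 0.0557 -0.0002]
 [ 0.0588  0.0254]]
[0.051  0.0588][0.0511 0.0588][0.051  0.0743][0.0509 0.0588][0.0509 0.0588][0.0507 0.0588]
```

View pics/w4.png

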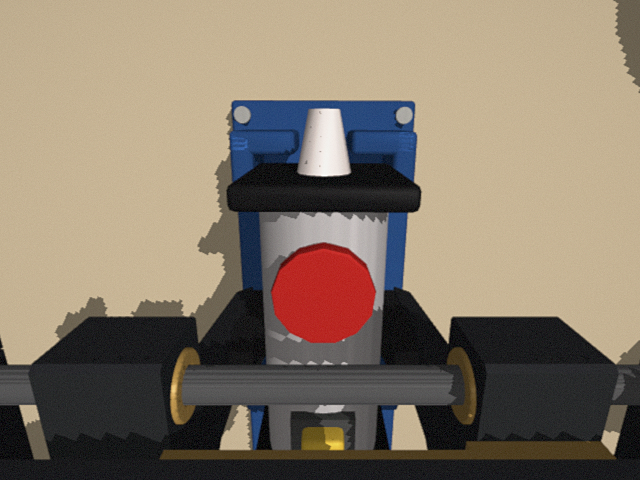

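It is centred between the posts to under 1 mm. Now lowering it slowly.

Call:
apply_moves(plan="0.005 -0.0007 -0.0002 0;0.006 0 0 0;0.006 0 0 0;0.006 0 0 0;0.006 0 0 0;0.005 0 0 0;0.002 0 0 0;0.0015 0 0 0;0 0 0 0;0 0 0 0")

```text
time_s: 12.65
ee_pos: [0.511, 0.1721, 0.0284]
ee_rot: [[0.0, -0.452, 0.892], [0.0, 0.892, 0.452], [-1.0, -0.0, 0.0]]
ft_force: [0.6, 0.2, -5.0]
opening: 0.488
```

Call:
apply_moves(plan="0.001 0 0 0;0.001 0 0 0;0.0008 0 0 0;0 0 0 0;0 0 0 0")

```text
time_s: 13.28
ee_pos: [0.511, 0.1722, 0.0258]
ee_rot: [[0.0, -0.452, 0.892], [0.0, 0.892, 0.452], [-1.0, 0.0, 0.0]]
ft_force: [-1.8, 1.0, -0.5]
opening: 0.493
```

Call:
apply_moves(plan="0 0 0 0;0 0 0 0;0 0 0 0;0 0 0 0;0 0 0 0", jaw=-1)

```text
time_s: 13.9
ee_pos: [0.5109, 0.1721, 0.0254]
ee_rot: [[0.0, -0.452, 0.892], [0.0, 0.892, 0.452], [-1.0, -0.0, 0.0]]
ft_force: [-0.1, -0.3, -0.3]
opening: 0.993
```

Call:
apply_moves(plan="-0.02 0 0 0;-0.03 0 0 0;-0.04 0 0 0;-0.04 0 0 0;-0.04 0 0 0;0 0 0 0;0 0 0 0")

```text
time_s: 14.78
ee_pos: [0.5104, 0.172, 0.1947]
ee_rot: [[-0.001, -0.452, 0.892], [-0.0, 0.892, 0.452], [-1.0, 0.0, -0.001]]
ft_force: [-0.7, -0.2, -0.4]
opening: 1.004
```

Run:
```python
from cr import *
f=snap('wrist','w5.png'); np.savez('pics/w5.npz',**f); snap('side','s5.png');
s=r.get_state();print(s['time_s'],s['ee_pos'],s['ee_rot'][:,1],s['ft_force'])
P=cloud(f);hsv=cv2.cvtColor(f['color'],cv2.COLOR_RGB2HSV);H,S,V=[hsv[...,i].astype(int) for i in range(3)]
yw=np.deg2rad(116.7);d=P[...,:2]-[.5102,.1727];X=d@[np.cos(yw),np.sin(yw)];Y=d@[-np.sin(yw),np.cos(yw)];Z=P[...,2]
near=(abs(X)<.15)&(abs(Y)<.05)&(Z<.12)
for k,m in [('plates',near&(V<60)&(S<120)&(abs(Z-.068)<.006)&(abs(X)<.07)),('red',near&((H<4)|(H>175))&(S>180)&(Z>.06)),('org',near&(H>4)&(H<16)&(S>180)&(Z>.06)),('yel',near&(H>20)&(H<34)&(S>150)&(Z>.06))]:
    if m.sum()>5: print(k,m.sum(),'X',np.percentile(X[m],[1,50,99]).round(4),'Y',np.percentile(Y[m],[1,50,99]).round(4),'Z',np.percentile(Z[m],[1,50,99]).round(4),cv2.minAreaRect(P[m][:,:2].astype(np.float32))[2])
```

```text
14.875 [0.5095891  0.17171844 0.19342637] [-4.52241412e-01  8.91895362e-01  6.06940365e-04] [ 0.76805904  0.30126906 -0.390858  ]
plates 1501 X [-0.0564  0.0515  0.0584] Y [-0.0251  0.      0.0262] Z [0.0629 0.0678 0.0697] 26.63962173461914
red 1190 X [0.0179 0.031  0.0434] Y [-0.0117  0.0007  0.0131] Z [0.0778 0.08   0.0817] 28.003009796142578
org 360 X [-0.1128 -0.1113 -0.0511] Y [-0.0133  0.0001  0.0143] Z [0.0601 0.0677 0.0755] 35.97544479370117
yel 317 X [-0.0376 -0.0282 -0.023 ] Y [-0.0065  0.0004  0.0072] Z [0.0666 0.0738 0.0755] 21.564542770385742
```

View pics/w5.png

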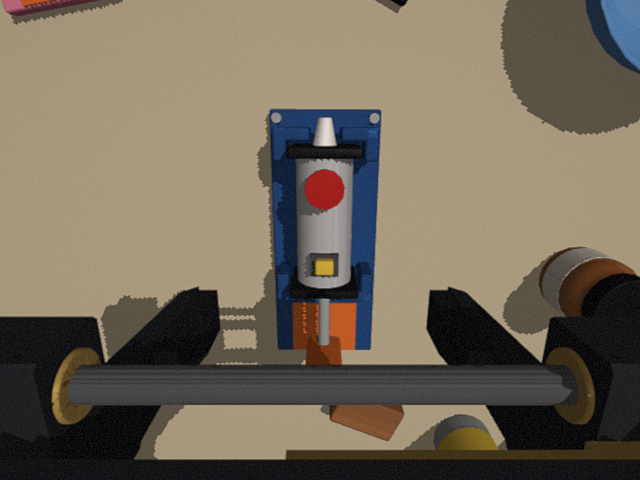

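The applicator is seated: plate tops at z=0.068, centred within 1 mm, handle over the orange patch at (323,330), cap up at (325,190). Next I shut the jaws and press the cap.

Call:
apply_moves(plan="0 0.031 0 0;0.02 0 0 0;0.02 0 0 0;0.02 0 0 0;0.02 0 0 0;0.01 0 0 0;0.01 0 0 0;0.005 0 0 0;0 0 0 0;0 0 0 0", jaw=1)

```text
time_s: 16.12
ee_pos: [0.4973, 0.1999, 0.0911]
ee_rot: [[0.001, -0.452, 0.892], [0.0, 0.892, 0.452], [-1.0, -0.0, 0.001]]
ft_force: [0.2, -0.1, 0.3]
opening: 0.006
```

Call:
apply_moves(plan="0.005 0 0 0;0.004 0 0 0;0.002 0 0 0;0.002 0 0 0;0.002 0 0 0;0.002 0 0 0;0.002 0 0 0;0 0 0 0")

```text
time_s: 17.12
ee_pos: [0.4968, 0.1999, 0.0723]
ee_rot: [[-0.0, -0.452, 0.892], [0.0, 0.892, 0.452], [-1.0, 0.0, -0.0]]
ft_force: [-2.4, -0.6, 7.1]
opening: 0.006
```

Call:
apply_moves(plan="0.0015 0 0 0;0.0015 0 0 0;0 0 0 0;0 0 0 0")

```text
time_s: 17.62
ee_pos: [0.4972, 0.2003, 0.0721]
ee_rot: [[0.0, -0.452, 0.892], [0.001, 0.892, 0.452], [-1.0, 0.001, 0.0]]
ft_force: [-10.3, -1.9, 24.0]
opening: 0.003
```

The cap bottomed out at z=0.072 with 24 N. I'm raising clear, then checking the neighbours around the handle.

Call:
apply_moves(plan="-0.01 0 0 0;-0.03 0 0 0;-0.03 0 0 0;-0.03 0 0 0;-0.02 0 0 0;0 -0.03 0 0;0 -0.03 0 0;0 -0.02 0 0;0 0 0 0;0 0 0 0")

```text
time_s: 18.88
ee_pos: [0.5326, 0.1288, 0.1881]
ee_rot: [[-0.001, -0.452, 0.892], [0.0, 0.892, 0.452], [-1.0, 0.001, -0.001]]
ft_force: [0.5, 0.6, 0.6]
opening: 0.005
```

Run:
```python
from cr import *
f=snap('wrist','w6.png'); np.savez('pics/w6.npz',**f); g=snap('side','s6.png');e=snap('scene','sc6.png')
s=r.get_state();print(s['time_s'],s['ee_pos'],s['ee_rot'][:,1],s['ft_force'])
yw=np.deg2rad(116.7)
R=np.array([[np.cos(yw),np.sin(yw)],[-np.sin(yw),np.cos(yw)]])
for n,fr in [('w',f),('side',g),('scene',e)]:
  P=cloud(fr)
  for t in ['sand_block','can','jar','bottle','polisher']:
    for q in r.regions_of(fr,t)[:1]:
        if q['p']<.3: continue
        m=q['region']&(fr['depth']>0); L=(P[m][:,:2]-[.5102,.1727])@R.T
        print(n,t,round(q['p'],2),'X',np.percentile(L[:,0],[3,97]).round(3),'Y',np.percentile(L[:,1],[3,97]).round(3),'Z',np.percentile(P[m][:,2],[3,97]).round(3))
P=cloud(f);hsv=cv2.cvtColor(f['color'],cv2.COLOR_RGB2HSV);H,S,V=[hsv[...,i].astype(int) for i in range(3)]
d=(P[...,:2]-[.5102,.1727])@R.T;X=d[...,0];Y=d[...,1];Z=P[...,2]
near=(abs(X)<.17)&(abs(Y)<.05)&(Z<.12)
for k,m in [('plates',near&(V<60)&(S<120)&(abs(Z-.068)<.006)&(abs(X)<.07)),('red',near&((H<4)|(H>175))&(S>180)&(Z>.06)),('org',near&(H>4)&(H<16)&(S>180)&(Z>.09)&(X<-.09))]:
    if m.sum()>5: print(k,m.sum(),'X',np.percentile(X[m],[1,50,99]).round(4),'Y',np.percentile(Y[m],[1,50,99]).round(4),'Z',np.percentile(Z[m],[1,50,99]).round(4))
```

```text
19.025 [0.53261227 0.12909296 0.18825754] [-4.53021486e-01  8.91499532e-01  3.42643773e-04] [0.22389259 0.44427929 1.27906011]
w can 0.97 X [-0.233 -0.032] Y [-0.171 -0.034] Z [0.039 0.273]
side sand_block 0.65 X [-0.237 -0.18 ] Y [-0.082 -0.008] Z [-0.001  0.03 ]
side can 0.6 X [-0.285 -0.234] Y [-0.165 -0.117] Z [0.005 0.113]
side jar 0.86 X [-0.1   -0.048] Y [-0.258 -0.202] Z [0.002 0.078]
side bottle 0.88 X [-0.492 -0.439] Y [-0.114 -0.013] Z [0.    0.169]
side polisher 0.3 X [0.015 0.039] Y [-0.01   0.017] Z [0.065 0.076]
scene can 0.6 X [-0.283 -0.23 ] Y [-0.178 -0.124] Z [0.011 0.111]
scene jar 0.87 X [-0.097 -0.045] Y [-0.264 -0.21 ] Z [0.013 0.077]
scene polisher 0.56 X [-0.684 -0.585] Y [0.242 0.413] Z [0.007 0.07 ]
plates 1830 X [-0.0565  0.0512  0.058 ] Y [-0.025   0.0016  0.0262] Z [0.0629 0.0679 0.0697]
red 1363 X [0.0182 0.0308 0.043 ] Y [-0.0116  0.0009  0.0132] Z [0.0706 0.0722 0.0739]
org 20 X [-0.1209 -0.1146 -0.1113] Y [0.0004 0.0005 0.0012] Z [0.0906 0.0967 0.0981]
```

View pics/w6.png

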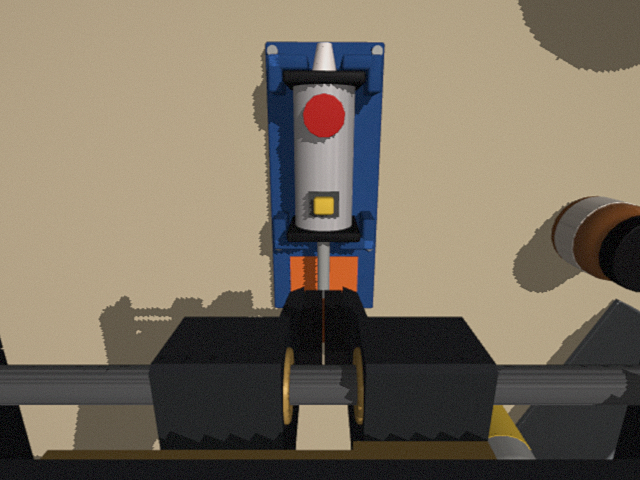

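View pics/sc6.png

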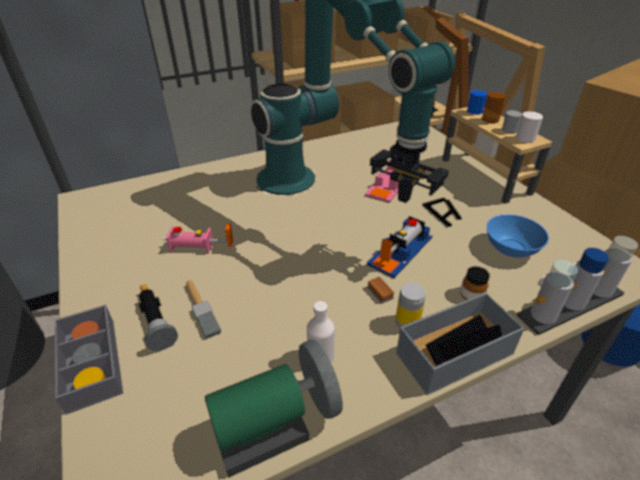

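The cap is down: its top is at z=0.0722, in the picture at (323,115). The handle centre is at local x -0.117. The can and sand block are clear of the gripper. I'll grip the handle across its width.

Call:
apply_moves(plan="0 -0.023 -0.001 0;0 -0.023 0 0;0 -0.022 0 0;0 0 0 0;0.03 0 0 0;0.03 0 0 0;0.02 0 0 0;0 0 0 0;0 0 0 0", jaw=-0.4)

```text
time_s: 20.9
ee_pos: [0.5633, 0.0677, 0.1092]
ee_rot: [[0.001, -0.452, 0.892], [0.0, 0.892, 0.452], [-1.0, -0.0, 0.001]]
ft_force: [0.4, 0.9, 0.6]
opening: 0.701
```

Run:
```python
from h import *
f=snap('wrist','w7.png'); g=snap('side','s7.png')
s=r.get_state();p=s['ee_pos'];print(p,s['opening'])
d=p[:2]-np.array([.5102,.1727]);y=np.deg2rad(116.7);print(d@[np.cos(y),np.sin(y)],d@[-np.sin(y),np.cos(y)])
a=g['color'][120:280,220:400,::-1];cv2.imwrite('pics/c7.png',cv2.resize(a,(720,640))[:600])
```

```text
[0.56391969 0.06758404 0.10986015] 0.7009645571387445
-0.118044874749809 -0.0007610380347484214
```

View pics/c7.png

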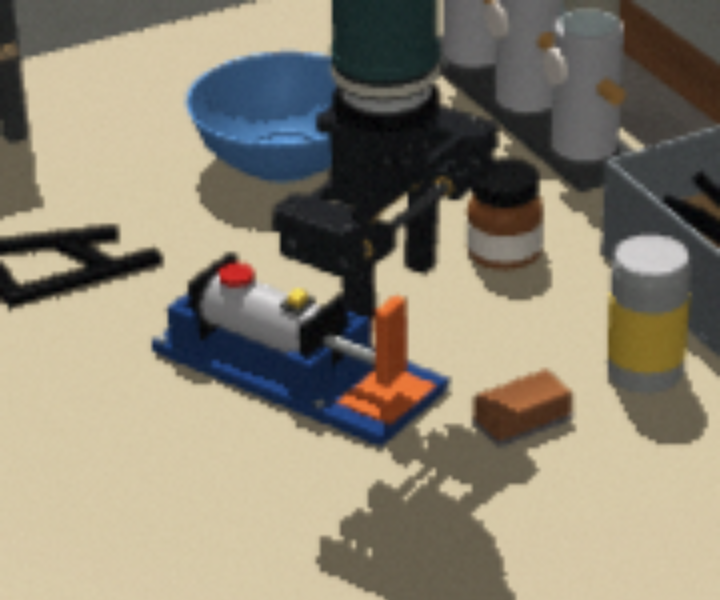

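The side crop shows the fingers above and on both sides of the orange handle at (392,340). I descend and close.

Call:
apply_moves(plan="0.01 0 -0.001 0;0.015 0 0 0;0.015 0 0 0;0.015 0 0 0;0.01 0 0 0;0 0 0 0;0 0 0 0")

```text
time_s: 21.88
ee_pos: [0.5624, 0.0669, 0.0437]
ee_rot: [[0.001, -0.452, 0.892], [0.0, 0.892, 0.452], [-1.0, -0.0, 0.001]]
ft_force: [0.1, 1.0, -0.5]
opening: 0.697
```

Call:
apply_moves(plan="0 0 0 0;0 0 0 0;0 0 0 0;0 0 0 0;0 0 0 0", jaw=1)

```text
time_s: 22.5
ee_pos: [0.5624, 0.0669, 0.0437]
ee_rot: [[0.001, -0.452, 0.892], [0.0, 0.892, 0.452], [-1.0, -0.0, 0.001]]
ft_force: [0.4, 1.4, 0.6]
opening: 0.342
```

Call:
apply_moves(plan="0 -0.004 0 0;0 -0.006 0 0;0 -0.006 0 0;0 -0.006 0 0;0 -0.006 0 0;0 -0.006 0 0;0 -0.006 0 0;0 -0.004 0 0;0 0 0 0")

```text
time_s: 23.62
ee_pos: [0.5809, 0.0288, 0.0431]
ee_rot: [[-0.002, -0.452, 0.892], [0.002, 0.892, 0.452], [-1.0, 0.003, -0.001]]
ft_force: [-2.8, 7.6, 4.1]
opening: 0.336
```

Call:
apply_moves(plan="0 -0.002 0 0;0 -0.002 0 0;0 -0.002 0 0;0 -0.001 0 0;0 0 0 0;0 0 0 0")

```text
time_s: 24.38
ee_pos: [0.5838, 0.0229, 0.043]
ee_rot: [[-0.003, -0.452, 0.892], [0.003, 0.892, 0.452], [-1.0, 0.004, -0.001]]
ft_force: [-2.2, 8.3, 2.2]
opening: 0.334
```

```bash
cat > st.py <<'E'
from cr import *
import sys
def st(fn):
    f=snap('wrist',fn+'.png'); np.savez(f'pics/{fn}.npz',**f)
    s=r.get_state();print(s['time_s'],s['ee_pos'],s['ft_force'])
    yw=np.deg2rad(116.7);R=np.array([[np.cos(yw),np.sin(yw)],[-np.sin(yw),np.cos(yw)]])
    P=cloud(f);hsv=cv2.cvtColor(f['color'],cv2.COLOR_RGB2HSV);H,S,V=[hsv[...,i].astype(int) for i in range(3)]
    d=(P[...,:2]-[.5102,.1727])@R.T;X=d[...,0];Y=d[...,1];Z=P[...,2]
    print('tcp local',(s['ee_pos'][:2]-[.5102,.1727])@R.T)
    near=(abs(X)<.2)&(abs(Y)<.05)&(Z<.12)
    for k,m in [('plates',near&(V<60)&(S<120)&(abs(Z-.068)<.006)&(abs(X)<.07)),('red',near&((H<4)|(H>175))&(S>180)&(Z>.06)&(X>0)),('yel',near&(H>20)&(H<34)&(S>150)&(Z>.06)),('org',near&(H>4)&(H<16)&(S>180)&(Z>.088)&(X<-.09))]:
        if m.sum()>5: print(k,m.sum(),'X',np.percentile(X[m],[1,50,99]).round(4),'Y',np.percentile(Y[m],[1,50,99]).round(4),'Z',np.percentile(Z[m],[1,50,99]).round(4))
E
python3 -c "
from st import *
st('w8')"
```

```text
24.425 [0.5838285  0.02293418 0.04296886] [-2.49567875  8.0301252   2.99015611]
tcp local [-0.16687918  0.00151504]
plates 1312 X [-0.0609 -0.0601 -0.0591] Y [-0.0241  0.0002  0.0268] Z [0.0622 0.067  0.0692]
yel 89 X [-0.172  -0.1418 -0.0599] Y [-0.0243 -0.0127  0.0265] Z [0.0607 0.0763 0.1195]
org 627 X [-0.1619 -0.1605 -0.1597] Y [-0.0124  0.0028  0.0165] Z [0.088  0.0897 0.103 ]
```

View pics/w8.png

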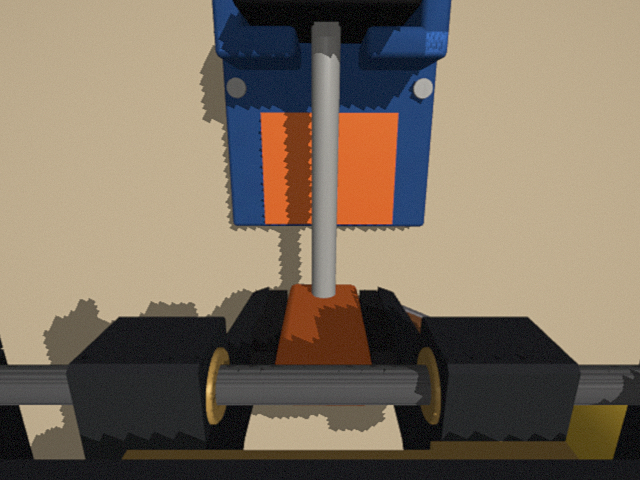

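Call:
apply_moves(plan="0 -0.001 0 0;0 -0.001 0 0;0 -0.001 0 0;0 0 0 0;0 0 0 0")

```text
time_s: 25.05
ee_pos: [0.5848, 0.021, 0.0428]
ee_rot: [[-0.003, -0.452, 0.892], [0.004, 0.892, 0.452], [-1.0, 0.005, -0.001]]
ft_force: [-3.2, 9.8, 2.9]
opening: 0.337
```

Call:
apply_moves(plan="0 -0.001 0 0;0 -0.001 0 0;0 0 0 0;0 0 0 0")

```text
time_s: 25.55
ee_pos: [0.5847, 0.0208, 0.0423]
ee_rot: [[-0.006, -0.451, 0.892], [0.006, 0.892, 0.451], [-1.0, 0.008, -0.002]]
ft_force: [-5.2, 15.8, 2.2]
opening: 0.339
```

It is at the stop: force up to 16.6 N with no further travel. Easing back so the catch takes the load.

Call:
apply_moves(plan="0 0.002 0 0;0 0.002 0 0;0 0.001 0 0;0 0.001 0 0;0 0.001 0 0;0 0.001 0 0;0 0 0 0;0 0 0 0")

```text
time_s: 26.55
ee_pos: [0.5824, 0.0255, 0.0429]
ee_rot: [[-0.003, -0.452, 0.892], [0.003, 0.892, 0.452], [-1.0, 0.004, -0.001]]
ft_force: [-2.3, 7.7, 1.7]
opening: 0.335
```

Call:
apply_moves(plan="0 0.001 0 0;0 0.0005 0 0;0 0.0005 0 0;0 0 0 0;0 0 0 0")

```text
time_s: 27.18
ee_pos: [0.5825, 0.0257, 0.0433]
ee_rot: [[-0.001, -0.452, 0.892], [0.0, 0.892, 0.452], [-1.0, 0.0, -0.001]]
ft_force: [-2.3, 3.9, 3.3]
opening: 0.337
```

```bash
python3 -c "
from st import *
st('w9')
g=snap('side','s9.png');a=g['color'][120:280,220:400,::-1];cv2.imwrite('pics/c9.png',cv2.resize(a,(720,640))[:600])"
```

```text
27.225 [0.58255559 0.02576195 0.04330451] [-2.94234684  2.39812908  2.30072491]
tcp local [-0.163781    0.00138164]
plates 3575 X [-0.0606 -0.0585 -0.0561] Y [-0.0243  0.0011  0.0271] Z [0.0624 0.0679 0.0698]
yel 86 X [-0.1719 -0.1377 -0.0598] Y [-0.0253 -0.0138  0.0272] Z [0.061  0.0736 0.1197]
org 665 X [-0.1587 -0.1573 -0.1564] Y [-0.012   0.0027  0.0162] Z [0.088  0.0899 0.0926]
```

View pics/c9.png

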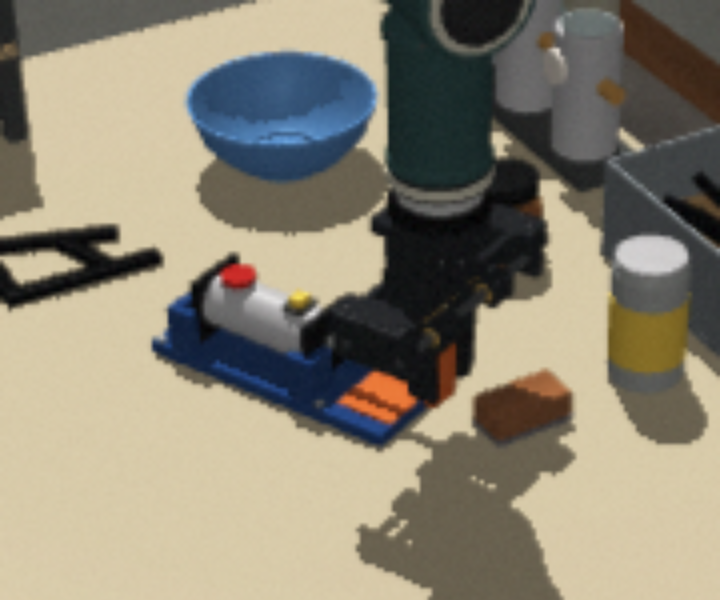

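The command moved back 2 mm but the handle stayed put and the force fell from 8 N to 4 N, so the catch is holding. Letting go now.

Call:
apply_moves(plan="0 0.0008 0 0;0 0 0 0;0 0 0 0")

```text
time_s: 27.65
ee_pos: [0.5826, 0.026, 0.0436]
ee_rot: [[0.0, -0.452, 0.892], [-0.001, 0.892, 0.452], [-1.0, -0.001, 0.0]]
ft_force: [-1.8, -0.4, 2.6]
opening: 0.336
```

Call:
apply_moves(plan="0 0 0 0;0 0 0 0;0 0 0 0;0 0 0 0;-0.02 0 0 0;-0.03 0 0 0;-0.04 0 0 0;-0.04 0 0 0;-0.04 0 0 0;0 0 0 0;0 0 0 0", jaw=-0.4)

```text
time_s: 29.02
ee_pos: [0.5822, 0.0265, 0.2137]
ee_rot: [[0.0, -0.452, 0.892], [0.0, 0.892, 0.452], [-1.0, -0.0, 0.0]]
ft_force: [-0.0, -0.7, 0.1]
opening: 0.701
```

Call:
apply_moves(plan="0 -0.03 0 0;0 -0.03 0 0;0 0 0 0;0 0 0 0")

```text
time_s: 29.52
ee_pos: [0.6083, -0.0266, 0.2117]
ee_rot: [[-0.003, -0.452, 0.892], [0.001, 0.892, 0.452], [-1.0, 0.002, -0.003]]
ft_force: [-0.7, -0.3, -1.3]
opening: 0.702
```

```bash
python3 -c "
from st import *
st('w10')
g=snap('side','s10.png');a=g['color'][120:280,220:400,::-1];cv2.imwrite('pics/c10.png',cv2.resize(a,(720,640))[:600])"
```

```text
29.575 [ 0.60849451 -0.02633746  0.21209379] [-0.34963885  0.20534236  0.22030408]
tcp local [-0.22197996  0.00161781]
org 762 X [-0.1681 -0.1626 -0.157 ] Y [-0.0121  0.0022  0.0166] Z [0.0941 0.0968 0.0986]
```

View pics/c10.png

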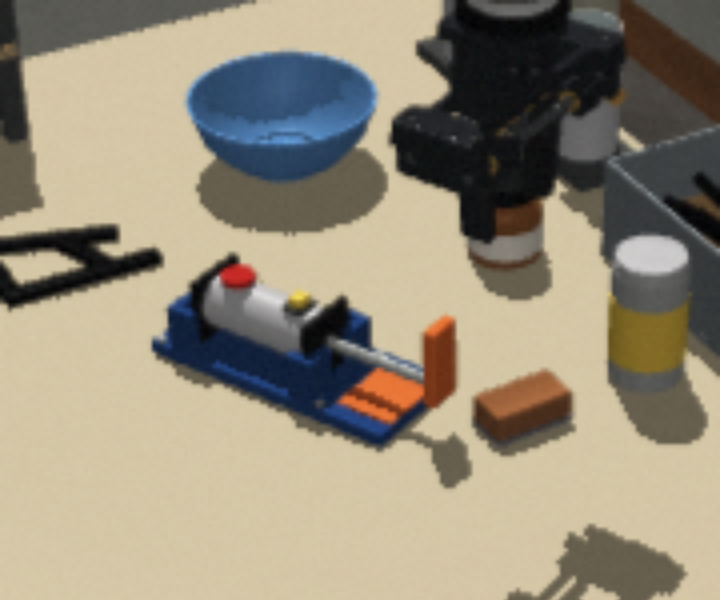

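View pics/w10.png

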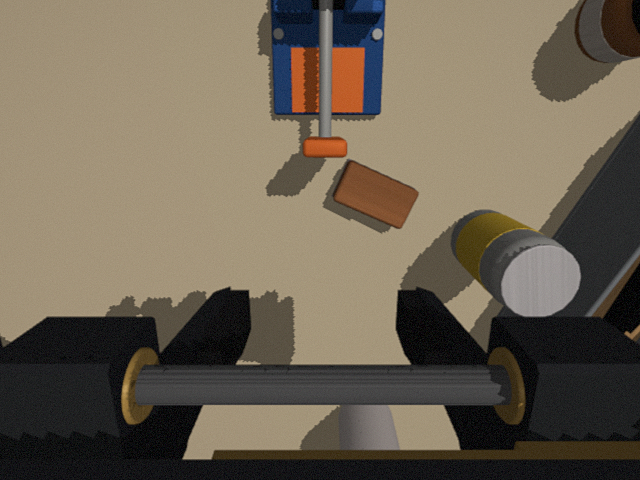

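The handle stays out: top centre at local x -0.163, at (325,147) in the wrist view. One last look from above the cradle.

Call:
apply_moves(plan="-0.01 0.04 0 0;0 0.045 0 0;0 0.045 0 0;0 0.045 0 0;0 0.035 0 0;0 0 0 0;0 0 0 0")

```text
time_s: 30.5
ee_pos: [0.5145, 0.1603, 0.2235]
ee_rot: [[0.0, -0.453, 0.891], [-0.0, 0.891, 0.453], [-1.0, -0.001, 0.0]]
ft_force: [0.4, -0.5, 0.1]
opening: 0.697
```

```bash
python3 -c "
from st import *
st('w11')"
```

```text
30.55 [0.51480214 0.15987884 0.22347678] [-0.02997512 -0.22547637  1.47394424]
tcp local [-0.01352189  0.00164938]
plates 1271 X [-0.0586  0.0488  0.0556] Y [-0.0237  0.0025  0.027 ] Z [0.0629 0.0679 0.0698]
red 937 X [0.0154 0.0282 0.0403] Y [-0.0103  0.002   0.0141] Z [0.0704 0.0721 0.0738]
yel 261 X [-0.0376 -0.0309  0.0492] Y [-0.0048  0.0018  0.0148] Z [0.0668 0.0737 0.0756]
```

View pics/w11.png

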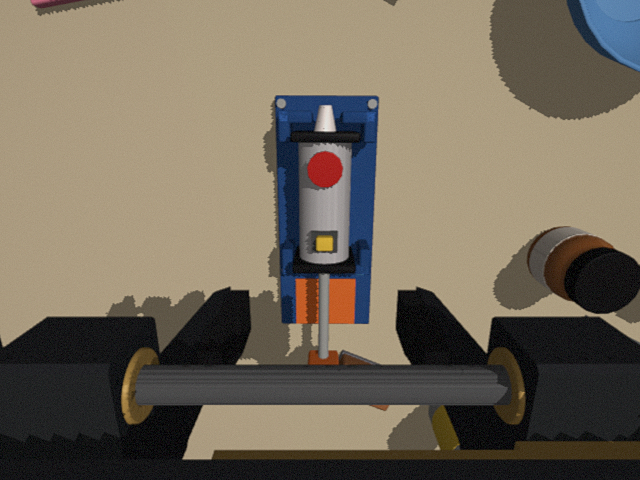

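Everything checks out: the applicator is home (x offset -1.5 mm, y +1.7 mm, plate tops level at z=0.068), cap top at 0.072, catch top at 0.074 (down), and the rod is out. Handing in.

```bash
python3 -c "
from station import r
print(r.job_done())"
```

```text
the job is handed in; nothing more can be done
None
```

The job is done and handed in at about 31 s of the 64 s allowed; the hand-in reports no verdict. I set the silver applicator into the blue cradle, let go, pressed the red cap down, pulled the handle to its stop, eased it back onto the catch and let go.

**Seating:** the last camera check put the applicator about -1.5 mm in x and +1.7 mm in y from the cradle origin, with both plate tops level at z = 0.068. The limit is 7 mm each way.

**Cap:** it bottomed out under 24 N. Its top now measures z = 0.072, which is fully down.

**Rod and catch:** at the stop the pull rose to 16.6 N with no further travel. The rod now stands at about 42–43 mm with the catch down (top at z = 0.074). The gripper is clear and open.

**Bystanders:** I never touched any of them, and those still in view look unmoved in the last pictures. I did not measure their positions again at the end.

No check failed. The networks' region for the can in one wrist picture and for the polisher in one side picture were clearly wrong. I used the other cameras' results for the can; the polisher played no part in the moves.

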